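# Move the steel air lance to the other bench coupling

### The job

Release the steel tube from the bench coupling that holds it by pushing in that coupling's release collar, so that the tube springs out, and draw it clear. Lay it in the saddles of the other coupling, grooved end towards the housing, and push it in past the catch until it locks, then let go of it. Leave the cans, tools and other things on the bench where they stand.

Things in the scene. Friction and masses are not known exactly. Their poses are not given: they have to be found in the camera images.
- tube_mid (a point): Middle of the round steel tube (lance), 160 mm long, diameter 26, about 0.22 kg; x runs along it to the grooved end. Along x in mm: plain body -80 to 45, groove (diameter 16) 45 to 60, head (26) 60 to 66, cone to 80. It starts locked in the first dock, middle 32 mm before the mouth; released, it slides out to 78 to 88 mm, nose still inside the collar: draw it back to 108 mm or more before lifting.
- tube_nose (a point): Centre of the grooved end of the tube, 80 mm along x from its middle.
- dock_a_mouth (a point): Mouth of the dock that holds the tube at the start (left or right), on the tube axis at the housing's front face, 65 mm over the bench; x points along the axis into the housing, y left across it, z up. Fixed housing 72 mm long (x), 60 wide, top 30 above the axis, with a flat gauge on it 22 to 66 mm behind the mouth, top 46 above the axis; base plate 12 thick. A plunger in the bore pushes the tube out with 5 to 8 N.
- dock_b_mouth (a point): Mouth of the empty dock, same build, on the tube axis at the housing's front face, 65 mm over the bench; x points along the axis into the housing, y left across it, z up. Lay the tube in the saddles with its middle 108 to 125 mm before the mouth, clear of the collar, then push its plain end along x (10 to 15 N). It locks with its middle about 32 mm before the mouth; the stop is 5 mm deeper. Not locked, it is driven out again.
- dock_a_saddle (a point): First dock, point on the tube axis over its near V-saddle, 72 mm before the mouth; same axes. Two low V-saddles on the base carry the tube on the axis: 88 to 56 mm and 165 to 157 mm before the mouth. Each is 30 mm wide (y), top 6 mm below the axis. Between and beside them there is only the base plate.
- dock_b_saddle (a point): Empty dock, point on the tube axis over its near V-saddle, 72 mm before the mouth; same axes and same two saddles as the first dock. Fingers that push the tube home must pass above the saddles (6 mm below the axis), and had better go lower once past the far one.
- collar_a (a joint): Release collar of the dock that holds the tube: 84 mm wide, 54 high, 6 thick grey square frame round the axis, 38 mm opening. 0 = out, its front face 24 mm before the mouth; 0.012 m = fully in. Sprung out with 1 to 3 N. It lifts the catch inside the housing: from about 0.007 m on the tube is free and springs out while the collar is held.
- collar_b (a joint): Release collar of the empty dock: 84 mm wide, 54 high, 6 thick grey square frame round the axis, 38 mm opening. 0 = out, its front face 24 mm before the mouth; 0.012 m = fully in. Sprung out with 1 to 3 N. It moves in about 6 mm by itself as the tube's head passes the catch, and snaps back to 0 when the catch drops into the groove.
- spray: Bystander, not to be disturbed: standing spray can, diameter 62 mm, 220 mm tall with its cap. Origin at the centre of its underside.
- grease: Bystander, not to be disturbed: standing jar, diameter 72 mm, 85 mm tall. Origin at the centre of its underside.
- driver: Bystander, not to be disturbed: screwdriver lying flat. Origin under its middle; x from the handle to the working end.
- spanner: Bystander, not to be disturbed: spanner lying flat. Origin under its middle; x from the handle to the working end.
- mallet: Bystander, not to be disturbed: hammer lying flat. Origin under its middle; x from the handle to the working end.
- tin: Bystander, not to be disturbed: standing tin, diameter 76 mm, 90 mm tall. Origin at the centre of its underside.
- oil: Bystander, not to be disturbed: standing bottle, diameter 56 mm, 115 mm tall. Origin at the centre of its underside.
Things that resemble listed ones, but are neither listed nor needed, are in the scene too. There is more than one size of the part that bears tube_mid; the job needs the middle-sized.

How it is judged:
On the way, in this order (a step that is already met when the one before it is completed fails the run):
1. the release collar of the dock that holds the tube is pushed in (value of joint collar_a above 0.006 m).
2. the tube is drawn out clear of that dock's collar (its middle over 105 mm from the mouth) (distance between tube_mid and dock_a_mouth above 0.105 m), for 0.1 s.
At the end, for the whole second after the job is handed in: The tube is locked in the dock that was empty, grooved end inwards: its middle at x = -39 to -27 mm in that mouth's frame and within 6 mm of the axis, in line within 0.07 rad, and both collars are back out (within 3 mm) (x of tube_mid in the frame of dock_b_mouth between -0.039 and -0.027 m and y of tube_mid in the frame of dock_b_mouth between -0.006 and 0.006 m and z of tube_mid in the frame of dock_b_mouth between -0.006 and 0.006 m and x of tube_nose in the frame of dock_b_mouth above 0.04 m and angle between the x axis of tube_mid and the x axis of dock_b_mouth, either way round below 0.07 rad and value of joint each of collar_b, collar_a below 0.003 m); the robot touches nothing.
It fails at once if a can, jar, bottle or tin is shoved more than 25 mm (distance of any of spray, grease, tin, oil from where it was at the start of the episode above 0.025 m).
It fails at once if a can, jar, bottle or tin is tipped over (angle between any of spray, grease, tin, oil's own z axis and vertical above 0.4 rad).
It fails at once if a lying tool is shoved more than 25 mm (distance of any of driver, spanner, mallet from where it was at the start of the episode above 0.025 m).
It fails at once if the tube is dropped on the bench (height (world z) of tube_mid below 0.035 m).
It also fails if it takes over 58 s, if anything falls off the work surface, if the arm or the gripper's body presses on something with over 40 N, if the wrist force passes 120 N, or if a joint passes its speed limit or range.

### The arm

A 6-joint arm with a two-finger parallel gripper is mounted at the origin on the work surface. World frame = base frame: x ahead of the robot, y to its left, z up, the work surface at z = 0. Lengths are in m, angles in rad, forces in N, time in s.
With the tool pointing down it reaches from about 0.3 to 0.775 m from the base axis. Payload 14.6 kg.
Tool frame: the origin (TCP) lies between the finger pads; the fingertips stand 17 mm ahead of it and the grasp point (between the pads) lies 2 mm behind it; z points along the fingers, y is the line along which they close (so a half turn about z gives the same grasp; the last joint's range is limited). The gripper opens to 85 mm and grips with 20 to 120 N. Pads are 22 mm wide; open, the fingers measure 114 mm over their backs; the gripper's body (76 mm by 85 mm) begins 54 mm behind the grasp point. The pads swing forward as they close: fully open they stand 13 mm farther back than shut.
Start: joints at [1.247, 0.3, 1.521, -0, 1.321, -0.067], TCP at [0.14, 0.532, 0.248] pointing down, gripper open.
Joint ranges: [-3.03, 3.03], [-0.79, 2.21], [0.23, 2.52], [-1.04, 4.18], [0, 3.07], [-2.55, 2.55]. Speed limits (rad/s): [2.22, 2.22, 2.57, 3.14, 3.14, 3.14].

### API

Orientations are given as a unit quaternion [w, x, y, z].
In Python, from workcell import robot gives the robot as it stands. Calls block until the motion is done:
- robot.move_to(position, orientation): joint-space move of the TCP to a pose.
- robot.line_to(position, velocity=0.15, rot=None): straight line of the TCP; rot=None keeps the orientation; velocity is the mean speed in m/s.
- robot.move_joints(angles): joint-space move.
- robot.set_gripper(opening, f_grip=None): opening from 0.0 (shut) to 1.0 (fully open); f_grip is the grip in N (None keeps the last); returns when the fingers have stopped.
- robot.wait(seconds).
- robot.inverse_kinematics(position, orientation): joint angles nearest the present ones, or None.
- robot.get_image(name): name is "side" or "top"; returns a dict with "color" (480x640x3 uint8, red, green, blue), "z_map" (480x640 float32, m along the optical axis (not along the pixel's ray), 0 where there is no reading), "intrinsics" (3x3 intrinsics, pixels), "k1" (the pictures are not rectified: a ray, as slopes to the right and down, at radius r is drawn at 1 + k1 r^2 times it, then the intrinsics apply), "T" (4x4, takes a point from camera to world coordinates). Camera axes: x right, y down, z forward; pixel columns grow to the right and rows downward; lengths in m; the calibration is good to about 2 mm. A picture is of the moment at which its call begins.
A pose or a line that the arm cannot do raises robot.IKError and nothing moves.
- robot.close_job(): hands the job in; it is judged then, once.
Readings, each from a call of its own:
- robot.read_time(): time.
- robot.read_joint_pos(): joint angles.
- robot.read_dq(): joint speeds.
- robot.read_tau(): joint torques, N m.
- robot.read_position(): TCP position.
- robot.read_orientation(): TCP orientation.
- robot.read_wrist_force(): force on the tool from outside, world axes, zero at the start.
- robot.read_ft_torque(): the same for the moment, N m.
- robot.read_finger_gap(): opening from 0.0 (shut) to 1.0 (fully open).
- robot.read_gripper_force(): force on a finger pad.
Only numpy, scipy, OpenCV 4.12 (cv2) and the standard library are available. Lean on these libraries where they do the work, as an engineer would, in place of code of your own. Each camera call takes 0.05 s, during which the arm holds its last target. There are 200 camera calls.

## Working session

There is one attempt and no reset: what is moved stays moved. The work goes in short steps, each a Python script; the robot and the scene stay as the last script left them, time stands still between calls to the robot, and variables do not carry over. Pictures are saved under pics/ and viewed, at most 10 in all, crops included, and the job is handed in when it is done.

```bash
mkdir -p pics; ls; cat > h.py <<'E'
import numpy as np, cv2, pickle
from workcell import robot
def snap(n):
    d={}
    for c in("top","side"):
        d[c]=robot.get_image(c); cv2.imwrite(f"pics/{n}_{c}.png",d[c]["color"][:,:,::-1])
    pickle.dump(d,open(f"pics/{n}.pkl","wb")); return d
def cloud(im):
    K=np.array(im["intrinsics"]);h,w=im["z_map"].shape
    u,v=np.meshgrid(np.arange(w),np.arange(h))
    p=np.stack([u,v],-1).reshape(-1,1,2).astype(np.float64)
    s=cv2.undistortPoints(p,K,np.array([im["k1"],0,0,0,0.]),None,None).reshape(h,w,2)
    z=im["z_map"][...,None]
    P=np.concatenate([s*z,z],-1); T=np.array(im["T"])
    return P@T[:3,:3].T+T[:3,3]
E
python3 - <<'E'
from h import *
d=snap("a")
for c in d: print(c,d[c]["intrinsics"],d[c]["k1"],np.round(d[c]["T"],3))
E
```

```text
pics
top [[618.1506146    0.         323.35885264]
 [  0.         618.1506146  243.55452384]
 [  0.           0.           1.        ]] -0.06487036715318639 [[ 0.014 -0.998  0.055  0.439]
 [-1.    -0.015 -0.004  0.024]
 [ 0.005 -0.055 -0.998  1.561]
 [ 0.     0.     0.     1.   ]]
side [[503.49597926   0.         317.25435461]
 [  0.         503.49597926 249.94406588]
 [  0.           0.           1.        ]] -0.11998541948951719 [[ 0.883 -0.263  0.389  0.029]
 [-0.469 -0.46   0.754 -0.916]
 [-0.019 -0.848 -0.53   0.748]
 [ 0.     0.     0.     1.   ]]
```

View pics/a_top.png

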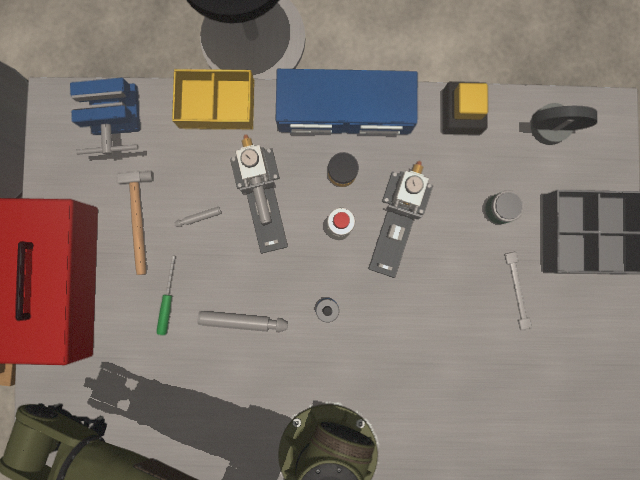

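View pics/a_side.png

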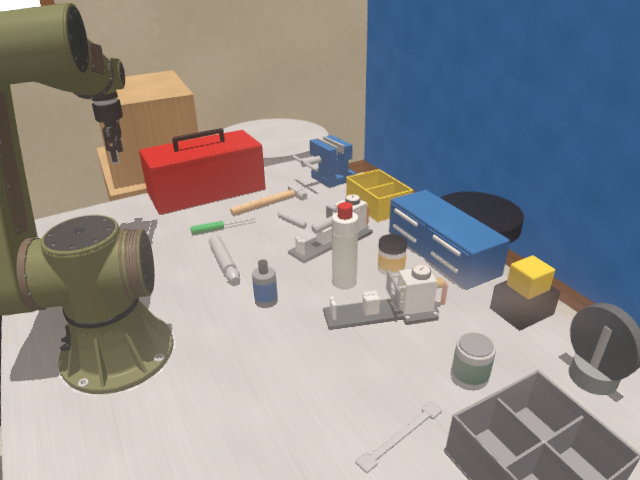

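The top view shows dock A (holding a tube) at about (253,160), with its tube from (258,185) to (266,222). The empty dock B is at (412,185), with its base running to (385,272). Tube candidates are the one in the dock at (263,203), the large loose one at (240,321) and the small loose one at (198,216). The docked one is the middle size, so I choose it. Next is a close crop and a measurement.

```bash
cat > m.py <<'E'
from h import *
d=pickle.load(open("pics/a.pkl","rb"))
im=d["top"];P=cloud(im)
c=d["top"]["color"][125:285,220:440,::-1]
cv2.imwrite("pics/crop1.png",cv2.resize(c,None,fx=3.6,fy=3.6,interpolation=cv2.INTER_CUBIC))
def band(r,z0,z1):
    x0,x1,y0,y1=r; Q=P[y0:y1,x0:x1].reshape(-1,3); return Q[(Q[:,2]>z0)&(Q[:,2]<z1)]
for n,r in(("A",(225,295,128,258)),("B",(362,436,158,280))):
    for z0,z1 in((.004,.02),(.05,.064),(.068,.085),(.086,.1),(.104,.12)):
        Q=band(r,z0,z1)
        if len(Q)<8: print(n,z0,len(Q));continue
        (cx,cy),(w,h),a=cv2.minAreaRect((Q[:,:2]*1000).astype(np.float32))
        print(n,z0,z1,len(Q),"c",round(cx,1),round(cy,1),"wh",round(w,1),round(h,1),"a",round(a,1),"medz",np.round(np.median(Q[:,2])*1e3,1))
for n,(u,v) in dict(spray=(341,221),grease=(343,168),oil=(327,310),tin=(505,207),drv=(166,295),small=(198,216),big=(240,321)).items(): print(n,np.round(P[v,u],3))
E
python3 m.py
```

```text
A 0.004 0.02 2639 c 653.9 182.7 wh 330.4 176.3 a 1.0 medz 10.5
A 0.05 0.064 127 c 668.4 173.0 wh 118.7 297.4 a 82.5 medz 56.5
A 0.068 0.085 569 c 674.9 180.4 wh 213.1 74.5 a 2.2 medz 75.8
A 0.086 0.1 601 c 672.7 183.6 wh 170.4 82.7 a 6.6 medz 94.0
A 0.104 0.12 250 c 722.1 198.4 wh 42.2 43.8 a 14.9 medz 109.7
B 0.004 0.02 2792 c 592.8 -171.6 wh 308.7 186.9 a 0.6 medz 10.8
B 0.05 0.064 261 c 596.7 -172.1 wh 76.9 276.7 a 82.9 medz 55.8
B 0.068 0.085 144 c 660.8 -192.8 wh 82.1 128.6 a 72.5 medz 77.2
B 0.086 0.1 591 c 647.6 -189.4 wh 83.0 101.5 a 72.4 medz 94.1
B 0.104 0.12 265 c 656.9 -192.2 wh 43.2 60.4 a 73.9 medz 110.1
spray [ 0.563 -0.018  0.223]
grease [ 0.704 -0.026  0.086]
oil [0.364 0.008 0.116]
tin [ 0.615 -0.418  0.09 ]
drv [0.39  0.408 0.026]
small [0.589 0.334 0.017]
big [0.33  0.22  0.039]
```

View pics/crop1.png

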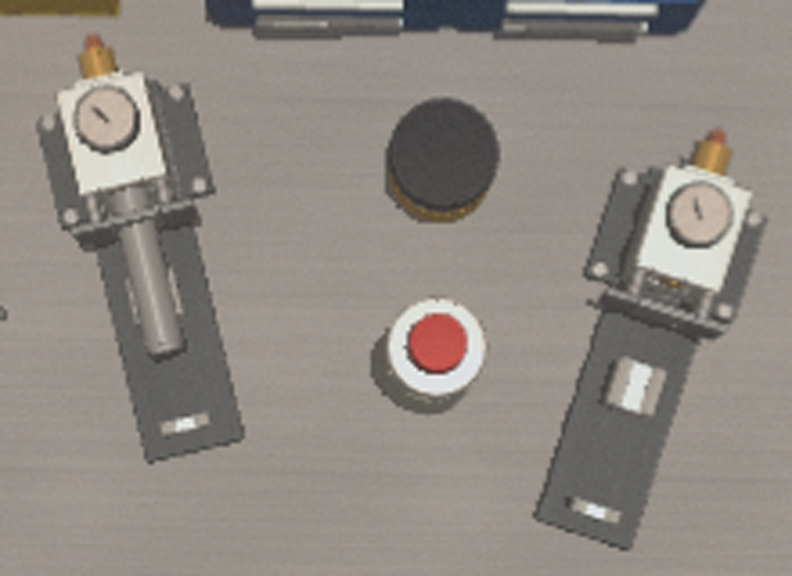

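The crop shows tube A running from crop pixel (130,215) to (165,350), and dock B is empty. Next I fit the dock poses to the depth map and check the IK.

```bash
cat > fit.py <<'E'
from h import *
from scipy.optimize import minimize
def H(l,tube):
    x,y=l[:,0],np.abs(l[:,1]); h=np.zeros(len(l))
    h[(x>-175)&(x<0)&(y<24)]=12
    h[(x>-165)&(x<-157)&(y<15)]=57; h[(x>-88)&(x<-56)&(y<15)]=55
    if tube: 
        m=(x>-112)&(x<0)&(y<13); h[m]=65+np.sqrt(169-y[m]**2)
    h[(x>-24)&(x<-18)&(y<42)]=92
    h[(x>0)&(x<72)&(y<30)]=95
    h[(np.hypot(x-44,y)<22)]=111
    return h
def fit(P,r,tube,g):
    x0,x1,y0,y1=r;Q=P[y0:y1,x0:x1].reshape(-1,3)*1000;Q=Q[Q[:,2]>-20]
    def f(p):
        c,s=np.cos(p[2]),np.sin(p[2]);d=Q[:,:2]-p[:2]
        l=np.stack([c*d[:,0]+s*d[:,1],-s*d[:,0]+c*d[:,1]],1)
        k=(np.abs(l[:,1])<55)&(l[:,0]>-200)&(l[:,0]<80)
        e=np.abs(Q[:,2]-H(l,tube)); return np.where(k,np.minimum(e,25),12).sum()/1e3
    best=None
    for dx in(-6,0,6):
      for da in(-.05,0,.05):
        q=minimize(f,[g[0]+dx,g[1],g[2]+da],method="Nelder-Mead",options=dict(initial_simplex=np.array([[g[0]+dx,g[1],g[2]+da],[g[0]+dx+5,g[1],g[2]+da],[g[0]+dx,g[1]+5,g[2]+da],[g[0]+dx,g[1],g[2]+da+.05]])))
        if best is None or q.fun<best.fun: best=q
    return best
if __name__=="__main__":
    P=cloud(pickle.load(open("pics/a.pkl","rb"))["top"])
    for n,r,t,g in(("A",(225,295,128,258),1,(680,187,.26)),("B",(362,436,158,280),0,(615,-179,-.3))):
        b=fit(P,r,t,g);print(n,np.round(b.x,3),b.fun, "gauge",np.round(b.x[:2]+44*np.array([np.cos(b.x[2]),np.sin(b.x[2])]),1))
    # independent: gauge centroid; tube / saddle centre points
    for n,r,z0,z1 in(("Agauge",(240,262,145,172),.106,.114),("Bgauge",(405,426,172,195),.106,.114),("Atube",(250,275,192,222),.068,.082),("Bsad",(386,408,222,244),.048,.066),("Bfar",(374,394,258,276),.045,.066),("Afar",(260,282,236,250),.045,.066)):
        Q=P[r[2]:r[3],r[0]:r[1]].reshape(-1,3);Q=Q[(Q[:,2]>z0)&(Q[:,2]<z1)]*1000
        (c,w,a)=cv2.minAreaRect(Q[:,:2].astype(np.float32));print(n,len(Q),np.round(Q.mean(0),1),np.round(c,1),np.round(w,1),round(a,1))
    print(robot.read_orientation(),robot.read_wrist_force())
E
python3 fit.py
```

```text
A [6.79886e+02 1.87178e+02 2.52000e-01] 84.21224449812398 gauge [722.5 198.1]
B [ 6.22587e+02 -1.81714e+02 -3.03000e-01] 85.3650942784465 gauge [ 664.6 -194.8]
Agauge 206 [721.3 198.3 109.7] [722.2 197.6] [42.  41.4] 68.9
Bgauge 214 [ 663.8 -194.6  109.9] [ 664.1 -194.9] [41.6 41.6] 24.5
Atube 290 [609.2 168.3  75.4] [609.8 168.6] [78.2 25.3] 14.5
Bsad 168 [ 553.7 -160.    55.2] [ 553.8 -160.2] [32.2 32.3] 72.5
Bfar 47 [ 468.6 -133.2   54.9] [ 468.5 -133.5] [32.  8.] 72.6
Afar 46 [523.5 147.   54.5] [523.8 146.7] [ 8.1 31.1] 15.6
[-9.04490652e-05  1.28058864e-01  9.91766434e-01 -5.08926109e-04] [ 0.18806916  0.18136821 -0.13937058]
```

```bash
cat >> h.py <<'E'
from scipy.spatial.transform import Rotation as Ro
D={"A":(.6799,.1872,.252),"B":(.6226,-.1817,-.3035)}
def pt(k,x,z,y=0):
    X,Y,a=D[k];return [X+x*np.cos(a)-y*np.sin(a),Y+x*np.sin(a)+y*np.cos(a),z]
def ori(k,flip=0):
    a=D[k][2]+flip*np.pi  # tool x along dock axis, y = -left, z down
    R=np.array([[np.cos(a),np.sin(a),0],[np.sin(a),-np.cos(a),0],[0,0,-1]]);q=Ro.from_matrix(R).as_quat();return [q[3],q[0],q[1],q[2]]
def fx(k):
    f=np.array(robot.read_wrist_force());a=D[k][2];return np.round([f[0]*np.cos(a)+f[1]*np.sin(a),-f[0]*np.sin(a)+f[1]*np.cos(a),f[2]],1)
E
python3 - <<'E'
from h import *
for k in "AB":
  for fl in(0,1):
    for x,z in((-.05,.07),(-.21,.079),(-.12,.3)):
      q=robot.inverse_kinematics(pt(k,x,z),ori(k,fl));print(k,fl,x,None if q is None else np.round(q,2))
E
```

```text
A 0 -0.05 [ 0.21  0.71  1.34 -0.    1.09  1.53]
A 0 -0.21 [ 0.2   0.4   1.83 -0.    0.91  1.52]
A 0 -0.12 [ 0.21  0.35  1.34 -0.    1.46  1.53]
A 1 -0.05 [ 0.21  0.71  1.34 -0.    1.09 -1.61]
A 1 -0.21 [ 0.2   0.4   1.83 -0.    0.91 -1.62]
A 1 -0.12 [ 0.21  0.35  1.34 -0.    1.46 -1.61]
B 0 -0.05 [-0.34  0.6   1.53 -0.    1.01  1.53]
B 0 -0.21 [-0.36  0.29  1.98 -0.    0.87  1.52]
B 0 -0.12 [-0.35  0.22  1.51 -0.    1.42  1.53]
B 1 -0.05 [-0.34  0.6   1.53 -0.    1.01 -1.61]
B 1 -0.21 [-0.36  0.29  1.98 -0.    0.87 -1.63]
B 1 -0.12 [-0.35  0.22  1.51 -0.    1.42 -1.62]
```

```bash
python3 - <<'E'
from h import *
robot.set_gripper(.6)
robot.move_to(pt("A",-.05,.2),ori("A"))
robot.line_to(pt("A",-.05,.07),.15); print("down",fx("A"),robot.read_finger_gap(),robot.read_time())
for i,x in enumerate(np.arange(-.040,-.0229,.002)):
    robot.line_to(pt("A",x,.07),.05); f=fx("A");print(round(x,3),f)
    if f[0]<-12: break
robot.wait(.4);print(robot.read_time(),fx("A"))
snap("b");d=pickle.load(open("pics/b.pkl","rb"))
im=np.hstack([cv2.resize(d["side"]["color"][170:290,270:410],None,fx=3,fy=3),cv2.resize(d["top"]["color"][130:250,220:340],None,fx=3,fy=3)])
cv2.imwrite("pics/b.png",im[:,:,::-1])
E
```

```text
down [-0.2 -0.3  0.4] 0.5974747662750179 3.7333
-0.04 [ 0.1 -0.3  0.5]
-0.038 [ 0.5 -0.4  1.3]
-0.036 [-1.8  0.2  0.1]
-0.034 [-2.1  0.6  0.6]
-0.032 [-0.8  0.9 -0.5]
-0.03 [-2.   0.7  0.9]
-0.028 [-2.5  0.4  0.5]
-0.026 [-2.7  0.5  1.3]
-0.024 [-3.7  1.9  1.6]
6.4833 [-3.2  1.   0.7]
```

View pics/b.png

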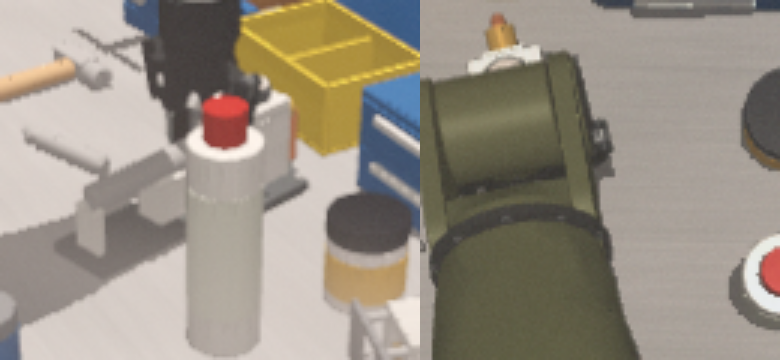

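The tube has sprung out, with its plain end at the far saddle (picture pixel about (85,195)). I'll slide the straddling fingers back, grip it, draw it clear and lift.

```bash
python3 - <<'E'
from h import *
robot.line_to(pt("A",-.05,.07),.1); robot.line_to(pt("A",-.103,.065),.12)
robot.set_gripper(0,50); print(robot.read_finger_gap(),robot.read_gripper_force(),fx("A"))
robot.line_to(pt("A",-.137,.065),.08); print(fx("A"),robot.read_time())
robot.wait(.2)
robot.line_to(pt("A",-.137,.29),.2); print(fx("A"),robot.read_finger_gap(),robot.read_time())
snap("c");d=pickle.load(open("pics/c.pkl","rb"))
im=np.hstack([cv2.resize(d["side"]["color"][100:300,200:400],None,fx=2,fy=2),cv2.resize(d["top"]["color"][130:330,180:380],None,fx=2,fy=2)])
cv2.imwrite("pics/c.png",im[:,:,::-1])
E
```

```text
0.2883964249254729 48.932011127471924 [ 2.9  3.6 -0.2]
[-1.2  5.1  3.2] 8.5083
[ 0.  -0.  -2.4] 0.28614962323464416 9.9833
```

View pics/c.png

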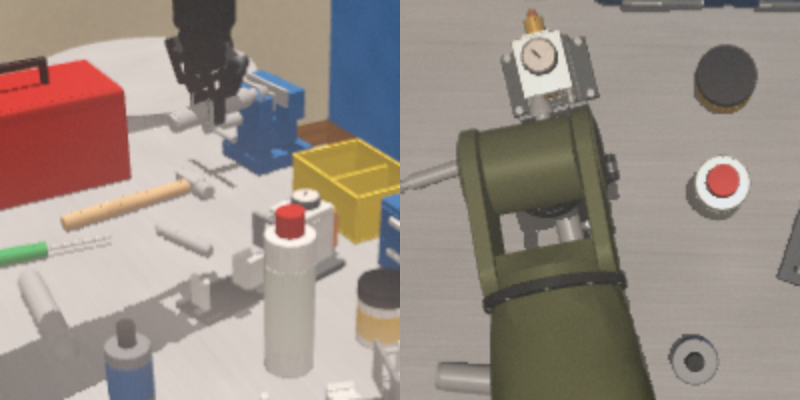

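```bash
python3 - <<'E'
from h import *
d=pickle.load(open("pics/c.pkl","rb"));X,Y,a=D["A"]
for c in("side","top"):
    Q=cloud(d[c]).reshape(-1,3);l=np.stack([np.cos(a)*(Q[:,0]-X)+np.sin(a)*(Q[:,1]-Y),-np.sin(a)*(Q[:,0]-X)+np.cos(a)*(Q[:,1]-Y),Q[:,2]],1)*1000
    k=(abs(l[:,1])<22)&(abs(l[:,2]-290)<22)&(l[:,0]>-260)&(l[:,0]<30);L=l[k]
    print(c,len(L))
    for x in range(-230,0,10):
        m=L[(L[:,0]>=x)&(L[:,0]<x+10)]
        if len(m): print(x,len(m),np.round(m.min(0)),np.round(m.max(0)))
E
```

```text
side 499
-200 62 [-200.  -18.  275.] [-190.   12.  300.]
-190 36 [-189.  -18.  277.] [-181.    5.  300.]
-180 39 [-180.  -16.  277.] [-170.   -0.  301.]
-170 32 [-169.  -17.  276.] [-160.    0.  300.]
-160 36 [-160.  -21.  276.] [-150.    2.  301.]
-150 95 [-150.  -22.  270.] [-140.   22.  312.]
-140 25 [-140.  -21.  268.] [-130.   16.  312.]
-130 10 [-130.  -18.  290.] [-121.   14.  307.]
-120 17 [-120.  -17.  278.] [-110.   -9.  299.]
-110 26 [-110.  -18.  276.] [-100.   -7.  299.]
-100 20 [-99. -16. 277.] [-91.  -8. 298.]
-90 30 [-90. -15. 278.] [-80.  -4. 300.]
-80 23 [-80. -15. 277.] [-71.   2. 300.]
-70 17 [-70. -12. 282.] [-60.   2. 298.]
-60 20 [-60. -17. 279.] [-50.   1. 299.]
-50 10 [-49. -11. 284.] [-42.  -0. 299.]
-40 1 [-40.  -6. 294.] [-40.  -6. 294.]
top 296
-200 16 [-192.  -13.  292.] [-190.   10.  303.]
-190 60 [-190.  -14.  290.] [-180.   11.  308.]
-180 62 [-180.  -14.  290.] [-170.   11.  307.]
-170 45 [-170.  -14.  290.] [-161.   11.  309.]
-160 1 [-159.  -14.  291.] [-159.  -14.  291.]
-70 10 [-63.  -8. 293.] [-60.   4. 300.]
-60 54 [-60. -14. 290.] [-50.  11. 307.]
-50 39 [-49. -11. 293.] [-40.   8. 308.]
-40 9 [-40.  -8. 290.] [-37.   4. 299.]
```

```bash
python3 - <<'E'
from h import *
robot.line_to(pt("B",-.136,.29),.15,rot=ori("B")); print(robot.read_time())
robot.line_to(pt("B",-.136,.09),.15); print(fx("B"))
for z in(.074,.071,.069,.067,.066,.065,.064):
    robot.line_to(pt("B",-.136,z),.05); f=fx("B"); print(z,f)
    if f[2]>4: break
print(robot.read_time())
d=snap("d")
cv2.imwrite("pics/d.png",np.hstack([cv2.resize(d["side"]["color"][220:370,250:450],None,fx=2,fy=2),cv2.resize(d["top"]["color"][150:300,320:520],None,fx=2,fy=2)])[:,:,::-1])
E
```

```text
12.225
[-0.2  0.1 -1.6]
0.074 [-0.1 -0.5 -2.4]
0.071 [-0.   0.8 -2.4]
0.069 [ 0.6 -0.8 -1.1]
0.067 [ 0.3 -0.1 -2.8]
0.066 [-0.9  1.4 -1.6]
0.065 [0.4 5.8 2.2]
0.064 [-0.6 10.3  7.4]
15.675
```

View pics/d.png

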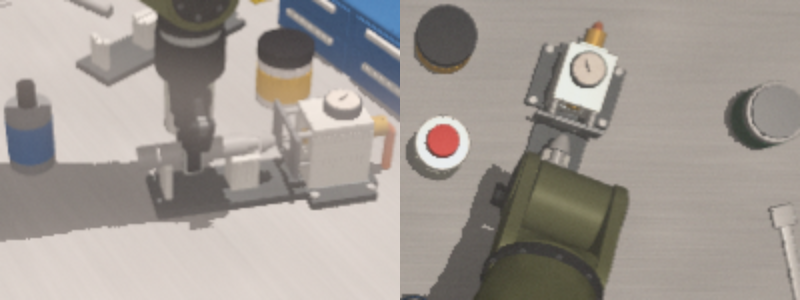

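The tube sits in both saddles with the nose short of the collar (side-view pixel about (280,140)). Next I release it, go behind the plain end and push.

```bash
python3 - <<'E'
from h import *
robot.set_gripper(.6); print(fx("B"))
robot.line_to(pt("B",-.136,.15),.15)
robot.line_to(pt("B",-.226,.15,.001),.2)
robot.set_gripper(0); print(robot.read_finger_gap(),robot.read_time())
robot.line_to(pt("B",-.226,.0795,.001),.12)
for x in np.arange(-.216,-.143,.009):
    robot.line_to(pt("B",x,.0795,.001),.05); f=fx("B");print(round(x,3),f)
    if f[0]<-25: break
print(robot.read_time())
d=snap("e")
cv2.imwrite("pics/e.png",np.hstack([cv2.resize(d["side"]["color"][220:370,250:450],None,fx=2,fy=2),cv2.resize(d["top"]["color"][150:300,320:520],None,fx=2,fy=2)])[:,:,::-1])
E
```

```text
[-0.2 -0.2  0.1]
0.0017796600221326219 18.0083
-0.216 [-0.2  0.2 -0.8]
-0.207 [ 0.2  0.2 -0. ]
-0.198 [-0.5  0.  -0.4]
-0.189 [-0.3 -0.6  0.5]
-0.18 [ 0.4 -0.3 -0.5]
-0.171 [-3.3  0.2  1.5]
-0.162 [-4.8 -0.3 -0.5]
-0.153 [-5.6  0.2  0.5]
-0.144 [-6.7  0.9  1.4]
21.7667
```

View pics/e.png

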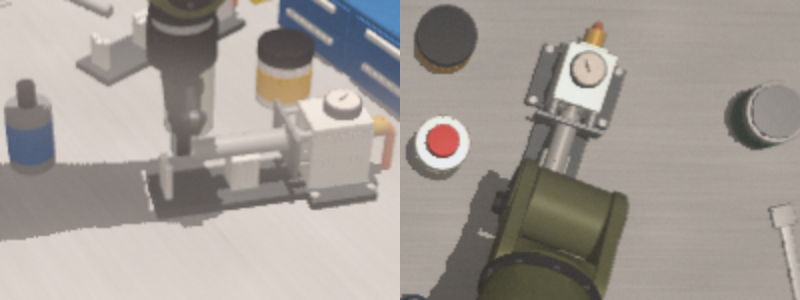

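The tube is inserted against the plunger. I'll go on, lower, and push past the catch.

```bash
python3 - <<'E'
from h import *
robot.line_to(pt("B",-.139,.0795,.001),.05);print(fx("B"))
robot.line_to(pt("B",-.135,.070,.001),.05);print(fx("B"))
for x in np.arange(-.133,-.1119,.0015):
    robot.line_to(pt("B",x,.070,.001),.03); f=fx("B");print(round(x,4),f)
    if f[0]<-24: break
robot.wait(.2); print(fx("B"),robot.read_time())
d=snap("f")
robot.line_to(pt("B",-.17+.03,.070,.001),.05); print("off",fx("B"))
robot.wait(.3)
e=snap("g")
cv2.imwrite("pics/fg.png",np.hstack([cv2.resize(q["side"]["color"][220:370,280:450],None,fx=2.3,fy=2.3) for q in (d,e)])[:,:,::-1])
E
```

```text
[-6.6  0.2  3.5]
[-7.4 -0.4 -1.1]
-0.133 [-7.9 -0.3 -0.9]
-0.1315 [-8.6 -0.1 -1.4]
-0.13 [-7.8 -0.1 -1.3]
-0.1285 [-7.8  0.1 -0.6]
-0.127 [-8.5  0.5 -1.8]
-0.1255 [-8.9 -0.  -1.8]
-0.124 [-8.1  0.  -2. ]
-0.1225 [-7.9  0.2 -1.3]
-0.121 [-8.   0.2 -1.2]
-0.1195 [-8.3  0.3 -0.6]
-0.118 [-7.9  0.6 -1.2]
-0.1165 [-14.    0.1  -0.5]
-0.115 [-20.9  -0.7   4.2]
-0.1135 [-32.7  -1.7  13.1]
[-32.2  -1.6  10.7] 26.175
off [-0.5  0.5 -0.3]
```

View pics/fg.png

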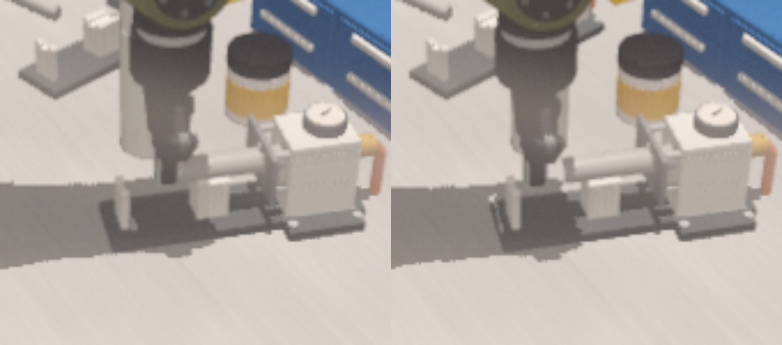

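It hit the stop and there is no push-back after backing off, so it appears locked. I'll lift away and verify from above.

```bash
python3 - <<'E'
from h import *
robot.line_to(pt("B",-.142,.25,.001),.2)
robot.move_to([.3,.3,.35],ori("A"))
d=snap("z"); print(robot.read_time(),robot.read_wrist_force())
P=cloud(d["top"])
for k in "AB":
    X,Y,a=D[k];Q=P.reshape(-1,3);l=np.stack([np.cos(a)*(Q[:,0]-X)+np.sin(a)*(Q[:,1]-Y),-np.sin(a)*(Q[:,0]-X)+np.cos(a)*(Q[:,1]-Y),Q[:,2]],1)*1000
    t=l[(abs(l[:,1])<9)&(l[:,2]>68)&(l[:,2]<85)&(l[:,0]>-200)&(l[:,0]<-30)]
    c=l[(abs(l[:,1])>32)&(abs(l[:,1])<40)&(l[:,2]>84)&(l[:,2]<100)&(l[:,0]>-40)&(l[:,0]<0)]
    print(k,"tube",len(t),t.min(0) if len(t) else "", np.polyfit(t[:,0],t[:,1],1) if len(t)>5 else "","collar",np.round(np.percentile(c[:,0],[0,50,100]),1))
cv2.imwrite("pics/z.png",cv2.resize(d["top"]["color"][100:340,120:540],None,fx=1.9,fy=1.9)[:,:,::-1])
E
```

```text
30.2833 [ 0.43836202 -0.35393354 -0.05035951]
A tube 0   collar [-24.5 -21.  -17.9]
B tube 248 [-112.43967433   -8.99991322   68.27499266] [-0.00135982  0.11506499] collar [-24.7 -22.2 -18.8]
```

View pics/z.png

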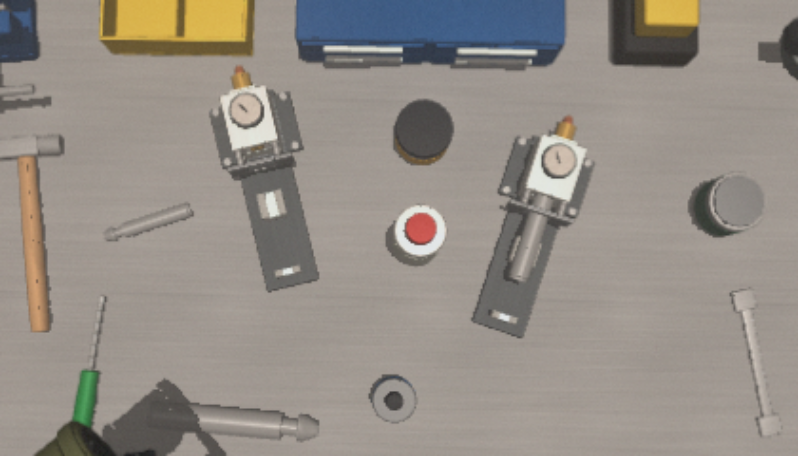

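The tube is in dock B with its plain end at x = -112 mm, so its middle is at -32 mm. Both collars are out and nothing else has moved.

```bash
python3 -c "
from workcell import robot
print(robot.close_job())"
```

```text
the job is handed in; nothing more can be done
None
```

The tube is locked in the second coupling with its middle about 32 mm before the mouth, both collars are back out, nothing else on the bench was disturbed, and the job was handed in just after 30 s on the robot's clock; no verdict was returned.

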